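# Show the middle press punch to the inspection camera

## Robot

A 6-joint arm with a two-finger parallel gripper is mounted at the origin on a cart in front of the work surface, level with it; the furniture and walls round the work are solid. World frame = base frame: x ahead of the robot, y to its left, z up, the work surface at z = 0. Lengths are in mm, angles in rad, forces in N, time in s.
With the tool pointing down it reaches from about 275 to 750 mm from the base axis. Payload 10.2 kg.
Tool frame: the origin (TCP) lies at the very end of the fingers, on their centre line; the grasp point (between the pads) lies 19 mm behind it (ctrl.hold_point_z is the distance from the TCP to the grasp point, in mm); z points along the fingers, y is the line along which they close (so a half turn about z gives the same grasp; the last joint's range is limited). The gripper opens to 85 mm and grips with 20 to 120 N. Pads are 22 mm wide; open, the fingers measure 114 mm over their backs; the gripper's body (76 mm by 85 mm) begins 54 mm behind the grasp point. The pads swing forward as they close: fully open they stand 13 mm farther back than shut.
Start: joints at [-1.334, 0.313, 1.498, -0, 1.331, -0.223], TCP at [232.967, -470.486, 231.294] pointing down, gripper open.
Joint ranges: [-2.94, 2.94], [-0.97, 2.17], [0.19, 2.56], [-1.23, 4.37], [0.02, 3.11], [-2.88, 2.88]. Speed limits (rad/s): [2.39, 2.39, 3.01, 3.14, 3.14, 3.14].

## Interface

Orientations are given as a unit quaternion [x, y, z, w].
In Python, from workcell import ctrl gives the robot as it stands.
- The arm moves only by the tool carry_out, never from a script. Its argument "steps" is a list of rows, each an object with "travel": the shift along the tool's x, y, z in units of 25 mm (1.0 is 25 mm), a list of three; "angular": the turn, a rotation vector about the tool's x, y, z in units of pi/4 rad (1.0 is pi/4 rad), a list of three. A call has 1 to 20 rows; each row shifts and turns the commanded pose from where the row before left it, along the tool's axes as they then stand; what a row does not reach is not made up. A row lasts 1/12 s, in which the tool goes at most 41.7 mm and 7.16 degrees, less where a joint would pass 70% of its speed; a pose out of reach is approached as far as the arm can. A call with a number of a shift or a turn outside -1 to 1 is refused whole. A call with a gripper value outside its range is refused whole. "grip" is the opening, from -1 (shut) to 1 (fully open), set as the call begins (left out, the last holds). The fingers move at their own pace and stop on an object; "grip_force" is the grip in N (left out, the last holds). Time passes only in rows, so rows that do not move let the fingers close. It gives the time, the measured TCP pose, the force, the opening and the grip force at its end, in the units of the state.
- ctrl.sense(): the state, without advancing time (a new reading comes with each control period).
- ctrl.read_camera(name): name is "scene" or "top" or "wrist"; returns the picture (420x560x3 uint8, red, green, blue); there is no depth.
- ctrl.get_calibration(name): a dict with "fx", "fy", "cx", "cy" (pixels), "distortion" ([k1, k2, p1, p2, k3] as OpenCV has them; the pictures are not rectified), "rvec" (rotation vector, rad) and "tvec" (3), from world to camera coordinates, as OpenCV has them. Camera axes: x right, y down, z forward; pixel columns grow to the right and rows downward; lengths in mm; the calibration is good to about 2 mm. A picture is of the moment at which its call begins: read the wrist's pose just before it. get_calibration takes no time and is no camera call; for the wrist camera it gives the pose at the moment of the call.
- ctrl.job_done(): hands the job in; it is judged then, once.
Trained networks look in the newest picture that a camera, given by its name, has taken for a name from the list of things; names that differ only in an ending like _2 or _b are one class to them, and where a whole thing is asked for, a point or a joint stands for the part that bears it (a point fixed in the world has none). Each returns a list of dicts, best first, with "confidence" (0 to 1); they miss things now and then, are a little off and sometimes report something else, mostly with a low value. They report only what shows in the picture. A call takes as long as a camera call.
- ctrl.look_for(camera, query): "point" ([row, column] in pixels, amid what is visible of it).
- ctrl.cut_out(camera, query): "region" (420x560 bool, what is visible of it) and "point" ([row, column] in pixels, amid what is visible of it).
- ctrl.spot_point(camera, query): "point" ([row, column] in pixels: a listed point, or the origin of a listed thing).
The state is a dict: "clock": time; "qpos": joint angles; "joint_vel": joint speeds; "joint_torque": joint torques, N m; "position": TCP position; "orientation": TCP orientation; "contact_force": force on the tool from outside, world axes, zero at the start; "moment": the same for the moment, N m; "opening": opening from 0.0 (shut) to 1.0 (fully open); "gripper_force": force on a finger pad.
Only numpy, scipy, OpenCV 4.12 (cv2) and the standard library are available. Lean on these libraries where they do the work, as an engineer would, in place of code of your own. Each camera call takes 0.05 s, during which the arm holds its last target. There are 200 camera calls.

## Task

The terminal press is being changed over to the middle-size punch, and its working end has to be checked for wear first. Draw the 22 mm punch (the middle of the three sizes) straight up out of its holder in the tooling rack, turn it and show its lower, working end to the inspection camera: held up in the air on the camera's line of sight, pointing straight into the lens, its end face about 60 mm from the lens. Finish while holding it there, still, for the picture; do not touch the camera, leave the other two punches in their holders and do not disturb the tools lying about.

Things in the scene. Friction and masses are not known exactly. Their poses are not given: they have to be found in the camera images.
- punch_middle: the punch to take: round turned steel, 133 mm long, upright in its holder. Origin at the centre of its lower (working) end face, z up its axis. Working cylinder 22 mm diameter, z = 0 to 78 mm; black flange 40 mm diameter, z = 78 to 88 mm; above it the plain round shank, 20 mm diameter, z = 88 to 133 mm: grip it there. About 0.25 kg, centre of mass near z = 67 mm
- punch_small: look-alike punch, same form, flange, shank and length, but its working cylinder is only 14 mm in diameter; origin as above; stays in its holder
- punch_large: look-alike punch, same form, flange, shank and length, but its working cylinder is 30 mm in diameter; origin as above; stays in its holder
- middle_mouth (a point): centre of the mouth of the 22 mm punch's bore, on top of its blue block (62 x 66 x 50 mm), 62 mm above the bench. The bore is vertical, 42 mm deep, 1.6 mm wider than the punch: 36 mm of the working cylinder stands above it. Three blocks, 78 mm apart, stand in a row on a fixed rail 262 x 84 mm; punch tops are at 154 mm
- camera_head: inspection camera (blue box 34 x 44 x 46 mm, black barrel, 68 mm ring light with white face) on a fixed stand. Origin on its tilt hinge, 100 mm above the bench; its z axis is the line of sight, out through the lens, towards the robot and up, 44 to 60 degrees above level; the tilt stays unless pushed
- lens (a point): centre of the camera's lens at the front of the ring light, 50 mm from the camera_head origin along its z axis; the ring light's face ends level with it
- cutters: black-handled side cutters lying on the bench, 146 x 52 x 14 mm; to be left alone
- caliper: caliper lying on the bench, 210 x 72 x 12 mm; to be left alone
- screwdriver: red-handled screwdriver lying on the bench, 185 x 24 x 24 mm; to be left alone
- hex_key: hex key lying on the bench, 93 x 33 x 6 mm; to be left alone
- camera_stand: the camera's stand: grey base 120 x 90 x 12 mm on the bench and a steel post 162 mm high, 54 mm behind its origin; origin under the base near its centre, x pointing away from the side the camera looks to; fixed, not to be touched

How it is judged (in metres and radians):
On the way:
1. the 22 mm punch has been drawn straight up, its working end clear of the holder, still upright and over its bore (height (world z) of punch_middle above 0.065 m and horizontal distance between punch_middle and middle_mouth below 0.03 m and angle between punch_middle's own z axis and vertical below 0.26 rad and contact force between the fingers and punch_middle above 1 N), for 0.05 s.
At the end, for the whole second after the job is handed in: the 22 mm punch is held still in the air by the fingers alone, axis within 0.25 rad of the line of sight, working end to the lens, its end face within 15 mm of the line of sight (each way) and 40 to 85 mm before the lens; the other punches are in their holders (angle between the z axis of punch_middle and the z axis of camera_head, either way round below 0.25 rad and x of punch_middle in the frame of camera_head between -0.015 and 0.015 m and y of punch_middle in the frame of camera_head between -0.015 and 0.015 m and z of punch_middle in the frame of camera_head between 0.09 and 0.135 m and angle between punch_middle's own z axis and vertical below 1.2 rad and height (world z) of punch_middle above 0.14 m and contact force between the fingers and punch_middle above 1 N and contact force between punch_middle and camera_stand below 0.1 N and linear speed of punch_middle below 0.02 m/s and angular speed of punch_middle below 0.15 rad/s and distance of each of punch_small, punch_large from where it was at the start of the episode below 0.015 m); the arm keeps its last pose, push and grip.
It fails at once if a wrong punch is pulled up or pushed over (distance of any of punch_small, punch_large from where it was at the start of the episode above 0.015 m).
It fails at once if the camera is touched (contact force between any of camera_head, camera_stand and anything else above 1 N).
It fails at once if a tool lying on the bench is disturbed (distance of any of cutters, caliper, screwdriver, hex_key from where it was at the start of the episode above 0.03 m).
It also fails if it takes over 38 s, if anything falls off the work surface, if the arm or the gripper's body presses on something with over 40 N, if the wrist force passes 120 N, or if a joint passes its speed limit or range.

## Working session

There is one attempt and no reset: what is moved stays moved. The work goes in short steps, Python scripts to look and compute and a tool call to move; the robot and the scene stay as the last step left them, time stands still between calls to the robot, and variables do not carry over. Pictures are saved under pics/ and viewed, at most 10 in all, crops included, and the job is handed in when it is done.

Besides the shell and the picture viewer there is one more tool, called after "Emit:" by a JSON object that holds its "fn" and its "kwargs", one argument or row to a line. carry_out: Moves the arm, as the interface text tells. Its arguments: {"type":"object","properties":{"steps":{"type":"array"},"grip":{"type":"number"},"grip_force":{"type":"number"}},"required":["steps"]}

```bash
mkdir -p pics; cat > h.py <<'E'
import numpy as np, cv2
from workcell import ctrl
from scipy.spatial.transform import Rotation as R
def cal(n):
    c=ctrl.get_calibration(n); K=np.array([[c['fx'],0,c['cx']],[0,c['fy'],c['cy']],[0,0,1.]])
    return K,np.array(c['distortion'],float),np.array(c['rvec'],float).ravel(),np.array(c['tvec'],float).ravel()
def ray(n,rc,C=None):
    K,d,r,t=C or cal(n)
    u=cv2.undistortPoints(np.array([[[rc[1],rc[0]]]],float),K,d).ravel()
    M=R.from_rotvec(r).as_matrix(); o=-M.T@t; v=M.T@np.array([u[0],u[1],1]); return o,v/np.linalg.norm(v)
def atz(n,rc,z,C=None):
    o,v=ray(n,rc,C); return o+v*(z-o[2])/v[2]
def tri(*rays):
    A=sum(np.eye(3)-np.outer(v,v) for o,v in rays); b=sum((np.eye(3)-np.outer(v,v))@o for o,v in rays)
    p=np.linalg.solve(A,b); return p,[round(float(np.linalg.norm(np.cross(p-o,v))),1) for o,v in rays]
def proj(n,P,C=None):
    K,d,r,t=C or cal(n); return cv2.projectPoints(np.array(P,float).reshape(-1,3),r,t,K,d)[0].reshape(-1,2)[:,::-1]
E
python3 - <<'E'
from h import *
np.set_printoptions(precision=1,suppress=True)
im={}
for n in('scene','top'):
    im[n]=ctrl.read_camera(n); cv2.imwrite(f'pics/{n}.png',cv2.cvtColor(im[n],cv2.COLOR_RGB2BGR))
    print(n,ray(n,(210,280)))
    for q in ('punch_middle','punch_small','punch_large','middle_mouth','camera_head','lens','camera_stand'):
        for r in ctrl.spot_point(n,q)[:3]: print(n,q,r['confidence'],np.array(r['point']))
E
```

```text
scene (array([ -40.9, -950.1,  721.6]), array([ 0.6,  0.7, -0.5]))
scene punch_middle 0.59 [257.5 277.9]
scene punch_middle 0.31 [271.4 299.6]
scene punch_small 0.75 [251.2 258.4]
scene punch_large 0.63 [273.5 298.3]
scene middle_mouth 0.62 [249.2 278.2]
scene camera_head 0.83 [182.9 278.5]
scene lens 0.86 [177.7 270. ]
scene camera_stand 0.86 [208.4 282.4]
top (array([ 302.1, -135.5, 1618.1]), array([ 0.2,  0. , -1. ]))
top punch_middle 0.67 [158.6 242.6]
top punch_middle 0.51 [233.  320.6]
top punch_small 0.43 [232.7 299.3]
top punch_large 0.52 [229.3 346.9]
top middle_mouth 0.85 [232.3 321.3]
top camera_head 0.6 [158.8 243.9]
top camera_head 0.44 [165.5 244.7]
top camera_head 0.17 [242.5 227.4]
top lens 0.68 [163.1 236.6]
top camera_stand 0.62 [169.7 244.2]
```

View pics/scene.png

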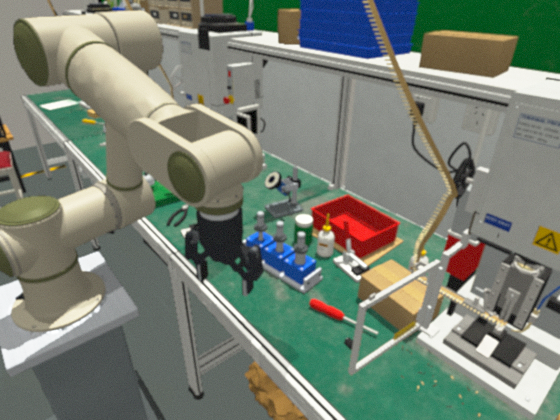

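View pics/top.png

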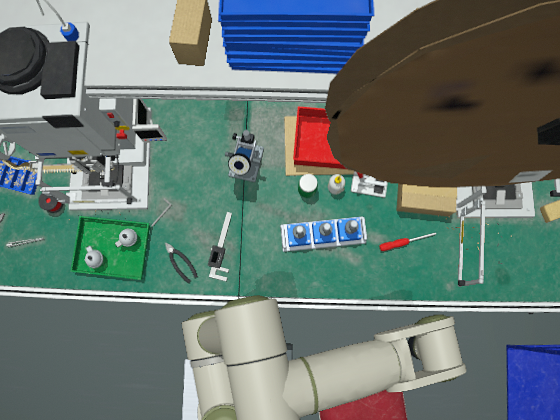

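The scene picture shows the three punches in their blue blocks at about rows 215–275, columns 258–300, and the inspection camera at (180, 275). In the top picture the rack is at row 232, columns 298–348, and the camera at (162, 240). Next I'll triangulate and look closer.

```bash
python3 - <<'E'
from h import *
np.set_printoptions(precision=1,suppress=True)
print('mouth',atz('top',(232.3,321.3),62),tri(ray('top',(232.3,321.3)),ray('scene',(249.2,278.2))), atz('scene',(249.2,278.2),62))
print('lens',tri(ray('top',(163.1,236.6)),ray('scene',(177.7,270.))))
print('head',tri(ray('top',(158.8,243.9)),ray('scene',(182.9,278.5))),atz('top',(158.8,243.9),100),atz('scene',(182.9,278.5),100))
print('stand',atz('top',(169.7,244.2),0),atz('scene',(208.4,282.4),0))
a=cv2.imread('pics/scene.png')[160:295,225:345]; b=cv2.imread('pics/top.png')[120:260,210:370]
a=cv2.resize(a,(530,600),interpolation=3); b=cv2.resize(b,(686,600),interpolation=3)
cv2.imwrite('pics/c1.png',a); cv2.imwrite('pics/c2.png',b)
print(ctrl.sense()['orientation'])
E
```

```text
mouth [ 538.3 -244.3   62. ] (array([ 542.6, -246.9,   55.7]), [3.9, 3.9]) [ 540.8 -254.9   62. ]
lens (array([725.4,  14.8, 135.6]), [1.0, 1.0])
head (array([746.2,  -5.2, 116.3]), [0.5, 0.5]) [750.6  -3.6 100. ] [767.9  20.1 100. ]
stand [743.7   2.5   0. ] [772.1   0.4   0. ]
[ 1.   0.2 -0.   0. ]
```

View pics/c1.png

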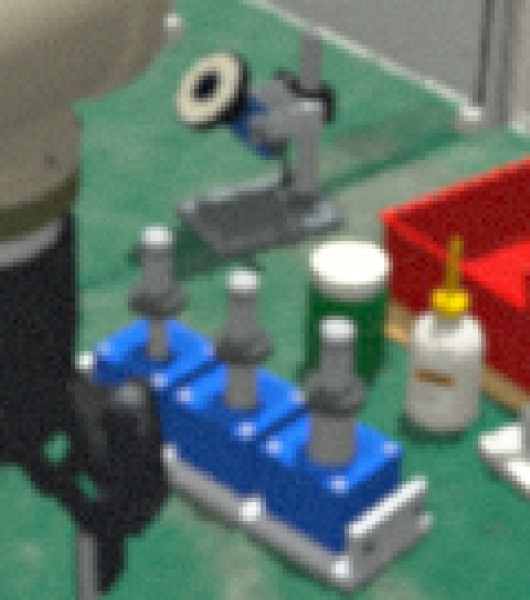

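View pics/c2.png

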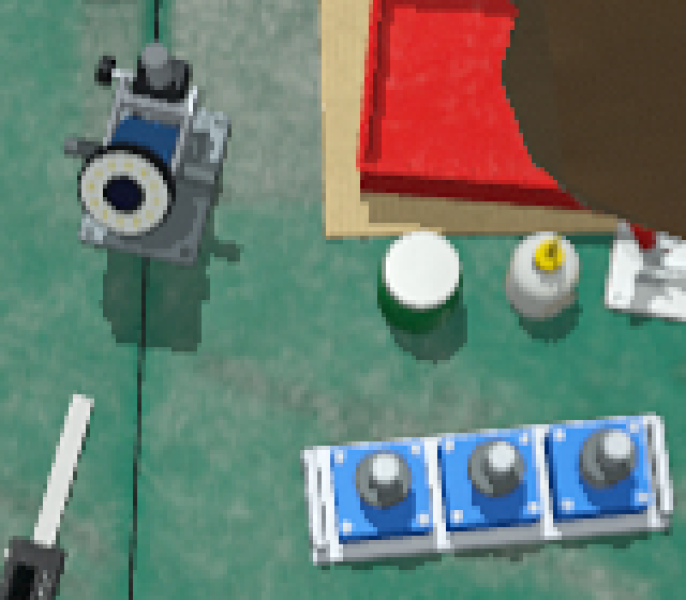

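The crops show punch diameters growing left to right (small at column 155, middle at 240, large at 335 in c1). That makes the middle one the centre block, with its shank top at about (222.6, 279.8) in scene and (227, 327.3) in top. Next I'll work out the approach move.

```bash
cat >> h.py <<'E'
def goto(p,Rt,n):
    "per-row values for n equal rows: straight line with constant turn"
    s=ctrl.sense(); R0=R.from_quat(s['orientation']); w=(R0.inv()*Rt).as_rotvec()
    d=np.array(p)-s['position']
    print('delta',d.round(1),'tool',R0.inv().apply(d).round(1),'turn units',(w/(np.pi/4)).round(3),'clock',s['clock'])
    return R0.inv().apply(d)/25, w/(np.pi/4)
E
python3 - <<'E'
from h import *
np.set_printoptions(precision=3,suppress=True)
print('shank top',tri(ray('top',(227,327.3)),ray('scene',(222.6,279.8))),atz('top',(227,327.3),154),atz('scene',(222.6,279.8),154))
print('lens',tri(ray('top',(165.2,238.7)),ray('scene',(180.2,272.3))))
s=ctrl.sense();print(R.from_quat(s['orientation']).as_matrix(),s['opening'])
a=np.radians(8)
for sg in(1,-1):
    y=sg*np.array([np.cos(a),np.sin(a),0]);z=np.array([0,0,-1.]);Rt=R.from_matrix(np.c_[np.cross(y,z),y,z]); goto([541,-248,240],Rt,1)
print(ray('wrist',(210,280)))
E
```

```text
shank top (array([ 541.963, -255.911,  152.517]), [1.9, 1.9]) [ 540.102 -254.721  154.   ] [ 542.353 -258.347  154.   ]
lens (array([724.577,   6.961, 128.23 ]), [2.9, 2.9])
[[ 0.896  0.444 -0.   ]
 [ 0.444 -0.896 -0.   ]
 [-0.     0.    -1.   ]] 0.9972375376474287
delta [308.  222.5   8.7] tool [374.8 -62.7  -8.7] turn units [-0.     0.    -1.592] clock 0.8
delta [308.  222.5   8.7] tool [374.8 -62.7  -8.7] turn units [0.    0.    2.408] clock 0.8
(array([ 304.827, -434.495,  373.851]), array([-0.272, -0.133, -0.953]))
```

Emit:
{"fn": "carry_out", "kwargs": {
  "steps": [
    {"travel":[0.93,-0.14,-0.05],"angular":[0,0,0]},
    {"travel":[0.93,-0.14,-0.05],"angular":[0,0,0]},
    {"travel":[0.93,-0.14,-0.05],"angular":[0,0,0]},
    {"travel":[0.93,-0.14,-0.05],"angular":[0,0,0]},
    {"travel":[0.93,-0.14,-0.05],"angular":[0,0,0]},
    {"travel":[0.93,-0.14,-0.05],"angular":[0,0,0]},
    {"travel":[0.93,-0.14,-0.05],"angular":[0,0,0]},
    {"travel":[0.93,-0.14,-0.05],"angular":[0,0,0]},
    {"travel":[0.93,-0.14,-0.05],"angular":[0,0,0]},
    {"travel":[0.93,-0.14,-0.05],"angular":[0,0,0]},
    {"travel":[0.93,-0.14,-0.05],"angular":[0,0,0]},
    {"travel":[0.93,-0.14,-0.05],"angular":[0,0,0]},
    {"travel":[0.93,-0.14,-0.05],"angular":[0,0,0]},
    {"travel":[0.93,-0.14,-0.05],"angular":[0,0,0]},
    {"travel":[0.93,-0.14,-0.05],"angular":[0,0,0]},
    {"travel":[0.93,-0.14,-0.05],"angular":[0,0,0]}
  ],
  "grip": 1
}}

```text
clock: 2.13
position: [542.4, -254.4, 251.3]
orientation: [0.974, 0.228, -0.0, 0.0]
contact_force: [-0.4, -0.8, -0.2]
opening: 0.996
gripper_force: 0.0
```

Emit:
{"fn": "carry_out", "kwargs": {
  "steps": [
    {"travel":[0,0,0],"angular":[0,0,-0.145]},
    {"travel":[0,0,0],"angular":[0,0,-0.145]},
    {"travel":[0,0,0],"angular":[0,0,-0.145]},
    {"travel":[0,0,0],"angular":[0,0,-0.145]},
    {"travel":[0,0,0],"angular":[0,0,-0.145]},
    {"travel":[0,0,0],"angular":[0,0,-0.145]},
    {"travel":[0,0,0],"angular":[0,0,-0.145]},
    {"travel":[0,0,0],"angular":[0,0,-0.145]},
    {"travel":[0,0,0],"angular":[0,0,-0.145]},
    {"travel":[0,0,0],"angular":[0,0,-0.145]},
    {"travel":[0,0,0],"angular":[0,0,-0.145]},
    {"travel":[0,0,0],"angular":[0,0,0]},
    {"travel":[0,0,0],"angular":[0,0,0]}
  ]
}}

```text
clock: 3.22
position: [541.5, -255.2, 251.3]
orientation: [0.657, 0.754, 0.0, -0.0]
contact_force: [0.5, 0.6, -0.2]
opening: 1.0
gripper_force: 0.0
```

```bash
python3 - <<'E'
from h import *
np.set_printoptions(precision=1,suppress=True)
s=ctrl.sense();print(s['clock'],s['position'],s['qpos'],np.round(R.from_quat(s['orientation']).as_matrix(),3))
im=ctrl.read_camera('wrist');b=cv2.cvtColor(im,cv2.COLOR_RGB2BGR)
cv2.imwrite('pics/w1raw.png',b)
for q in('punch_middle','punch_small','punch_large'):
    for r in ctrl.cut_out('wrist',q)[:2]:
        m=r['region'];ys,xs=np.nonzero(m);print(q,r['confidence'],r['point'],ys.min(),ys.max(),xs.min(),xs.max())
        cv2.drawContours(b,cv2.findContours(m.astype(np.uint8),0,2)[0],-1,(0,0,255),1)
for q in('middle_mouth','punch_middle'):
    for r in ctrl.spot_point('wrist',q)[:2]: print(q,r['confidence'],np.array(r['point']),atz('wrist',r['point'],62 if q[0]=='m' else 20))
# predicted shank top for guess
for g in proj('wrist',[[541,-256,153],[541,-256,108],[541,-256,62]]): cv2.circle(b,(int(g[1]),int(g[0])),3,(0,255,255),-1)
cv2.imwrite('pics/w1.png',b)
E
```

```text
3.2167 [ 541.5 -255.2  251.3] [-0.6  0.5  1.2  0.   1.4 -0.8] [[-0.1  1.  -0. ]
 [ 1.   0.1  0. ]
 [ 0.  -0.  -1. ]]
punch_middle 0.62 [196.8, 285.6] 171 223 264 309
punch_small 0.57 [99.7, 284.5] 69 122 262 313
punch_large 0.75 [275.0, 282.8] 243 317 264 306
punch_large 0.46 [198.0, 284.0] 171 224 263 310
middle_mouth 0.62 [183.6 285.2] [ 545.5 -253.4   62. ]
punch_middle 0.72 [173.1 283.2] [ 543.7 -252.2   20. ]
```

View pics/w1.png

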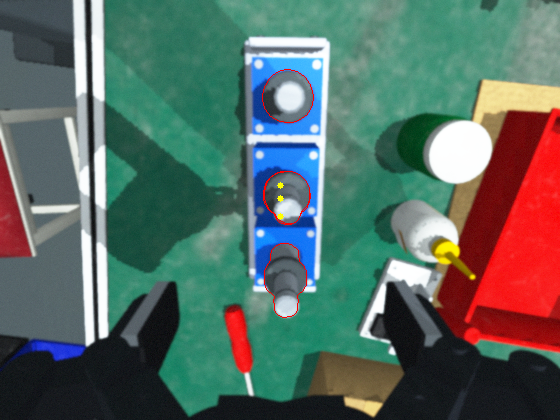

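The wrist view has the small punch at the top (97, 289) and the large at the bottom (305, 286). The middle one's flange is at about (188, 287) and its shank end at about (211, 288). My prediction is roughly 7 px left of that, so I'll refine x.

```bash
python3 - <<'E'
from h import *
np.set_printoptions(precision=1,suppress=True)
# shank end discs: bright pixels
b=cv2.imread('pics/w1raw.png');g=b[195:228,265:312]
hsv=cv2.cvtColor(g,cv2.COLOR_BGR2HSV);m=((hsv[...,2]>170)&(hsv[...,1]<60)).astype(np.uint8)
n,l,st,ce=cv2.connectedComponentsWithStats(m);k=1+np.argmax(st[1:,4]);print(st[k],ce[k])
rc=(195+ce[k][1],265+ce[k][0]);print(rc,atz('wrist',rc,154))
print(proj('wrist',[[541,-256,154],[545,-255,154],[545,-255,108],[545,-255,62]]))
print('flange', atz('wrist',(190,287),108))
for n,rc in(('small',(97,289)),('large',(305,286))):print(n,atz('wrist',rc,154))
E
```

```text
[ 10   4  27  21 426] [22.3 13.9]
(np.float64(208.85211267605635), np.float64(287.3098591549296)) [ 545.3 -249.6  154. ]
[[216.6 280. ]
 [216.1 285.8]
 [198.4 285. ]
 [185.2 284.5]]
flange [ 545.6 -247.7  108. ]
small [ 535.4 -175.2  154. ]
large [ 555.7 -326.8  154. ]
```

Emit:
{"fn": "carry_out", "kwargs": {
  "steps": [
    {"travel":[0.144,0.182,0],"angular":[0,0,0]},
    {"travel":[0,0,0.45],"angular":[0,0,0]},
    {"travel":[0,0,0.45],"angular":[0,0,0]},
    {"travel":[0,0,0.45],"angular":[0,0,0]},
    {"travel":[0,0,0.45],"angular":[0,0,0]},
    {"travel":[0,0,0.45],"angular":[0,0,0]},
    {"travel":[0,0,0.45],"angular":[0,0,0]},
    {"travel":[0,0,0.45],"angular":[0,0,0]},
    {"travel":[0,0,0.45],"angular":[0,0,0]},
    {"travel":[0,0,0.45],"angular":[0,0,0]},
    {"travel":[0,0,0.45],"angular":[0,0,0]},
    {"travel":[0,0,0.45],"angular":[0,0,0]},
    {"travel":[0,0,0.45],"angular":[0,0,0]},
    {"travel":[0,0,0],"angular":[0,0,0]}
  ]
}}

```text
clock: 4.68
position: [544.6, -250.4, 113.6]
orientation: [0.655, 0.755, -0.0, -0.002]
contact_force: [0.2, 0.3, -1.2]
opening: 0.997
gripper_force: 0.0
```

Emit:
{"fn": "carry_out", "kwargs": {
  "steps": [
    {"travel":[0,0,0],"angular":[0,0,0]},
    {"travel":[0,0,0],"angular":[0,0,0]},
    {"travel":[0,0,0],"angular":[0,0,0]},
    {"travel":[0,0,0],"angular":[0,0,0]},
    {"travel":[0,0,0],"angular":[0,0,0]},
    {"travel":[0,0,0],"angular":[0,0,0]},
    {"travel":[0,0,0],"angular":[0,0,0]},
    {"travel":[0,0,0],"angular":[0,0,0]},
    {"travel":[0,0,0],"angular":[0,0,0]},
    {"travel":[0,0,0],"angular":[0,0,0]},
    {"travel":[0,0,0],"angular":[0,0,0]},
    {"travel":[0,0,0],"angular":[0,0,0]}
  ],
  "grip": -1,
  "grip_force": 60
}}

```text
clock: 5.68
position: [545.7, -251.2, 116.8]
orientation: [0.655, 0.755, 0.0, 0.0]
contact_force: [-0.5, 0.6, 5.5]
opening: 0.215
gripper_force: 58.8
```

Emit:
{"fn": "carry_out", "kwargs": {
  "steps": [
    {"travel":[0,0,-0.15],"angular":[0,0,0]},
    {"travel":[0,0,-0.3],"angular":[0,0,0]},
    {"travel":[0,0,-0.3],"angular":[0,0,0]},
    {"travel":[0,0,-0.3],"angular":[0,0,0]},
    {"travel":[0,0,-0.3],"angular":[0,0,0]},
    {"travel":[0,0,-0.3],"angular":[0,0,0]},
    {"travel":[0,0,-0.3],"angular":[0,0,0]},
    {"travel":[0,0,-0.3],"angular":[0,0,0]},
    {"travel":[0,0,-0.3],"angular":[0,0,0]},
    {"travel":[0,0,-0.3],"angular":[0,0,0]},
    {"travel":[0,0,-0.15],"angular":[0,0,0]},
    {"travel":[0,0,0],"angular":[0,0,0]},
    {"travel":[0,0,0],"angular":[0,0,0]}
  ],
  "grip_force": 100
}}

```text
clock: 6.77
position: [545.4, -251.0, 191.2]
orientation: [0.655, 0.755, -0.0, -0.0]
contact_force: [-0.2, 0.7, -2.0]
opening: 0.205
gripper_force: 97.8
```

```bash
python3 - <<'E'
from h import *
np.set_printoptions(precision=1,suppress=True)
ims=[]
for n in('wrist','scene','top'):
    b=cv2.cvtColor(ctrl.read_camera(n),cv2.COLOR_RGB2BGR); cv2.imwrite(f'pics/lift_{n}.png',b); ims.append(b)
    for q in('lens','camera_head','camera_stand','punch_middle'):
        for r in ctrl.spot_point(n,q)[:2]: print(n,q,r['confidence'],np.array(r['point']))
s=ctrl.sense();print(s['position'],s['opening'],s['contact_force'],s['clock'])
t=cv2.resize(ims[2][125:195,215:275],(515,600),interpolation=3)
cv2.imwrite('pics/lift.png',np.hstack([cv2.resize(ims[0],(400,300)),cv2.resize(ims[1][150:300,200:400],(400,300))]))
E
```

```text
wrist punch_middle 0.88 [218. 280.]
scene camera_head 0.35 [217.7 178.9]
scene camera_head 0.17 [322.  344.2]
scene camera_stand 0.87 [208.  282.2]
scene punch_middle 0.62 [240.6 279.1]
scene punch_middle 0.21 [208.  280.6]
top lens 0.89 [163.2 238.4]
top camera_head 0.81 [156.6 244.4]
top camera_stand 0.74 [167.  243.2]
[ 545.5 -251.   191.3] 0.21031446140305868 [-0.3  0.8 -2. ] 7.5167
```

View pics/lift.png

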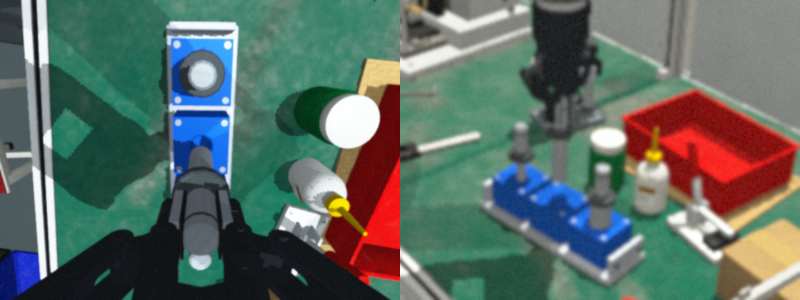

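The punch is out: the working cylinder hangs above its bore in the scene crop, and the other two are still in place. Next I'll plan a staging pose in front of the inspection camera.

```bash
cat >> h.py <<'E'
def align(d):
    "minimal turn of the present tool so that tool z = -d"
    R0=R.from_quat(ctrl.sense()['orientation']); z=R0.as_matrix()[:,2]; c=np.cross(z,-d); return R.from_rotvec(c/np.linalg.norm(c)*np.arctan2(np.linalg.norm(c),z@-d))*R0
E
python3 - <<'E'
from h import *
np.set_printoptions(precision=2,suppress=True)
for rl,rh in(((163.2,238.4),(156.6,244.4)),((163.1,236.6),(158.8,243.9))):
    L=atz('top',rl,137);H=atz('top',rh,100);print(L,H,L-H)
L=np.array([724,10,137.]);e=np.radians(50);d=np.array([-.97*np.cos(e),.24*np.cos(e),np.sin(e)])
p=L+d*(160+97);print(p)
Rt=align(d);print(goto(p,Rt,1)); print(R.from_quat(ctrl.sense()['orientation']).as_matrix(),Rt.as_matrix())
E
```

```text
[725.66   8.86 137.  ] [757.55  -4.76 100.  ] [-31.9   13.62  37.  ]
[725.81  14.2  137.  ] [750.56  -3.56 100.  ] [-24.75  17.76  37.  ]
[563.76  49.65 333.87]
delta [ 18.3 300.7 142.6] tool [ 295.1   60.6 -142.6] turn units [-0.82 -0.33 -0.  ] clock 7.5167
(array([11.8 ,  2.42, -5.7 ]), array([-0.82, -0.33, -0.  ]))
[[-0.14  0.99 -0.  ]
 [ 0.99  0.14 -0.  ]
 [-0.   -0.   -1.  ]] [[-0.06  0.78  0.62]
 [ 0.97  0.19 -0.15]
 [-0.24  0.6  -0.77]]
```

Emit:
{"fn": "carry_out", "kwargs": {
  "steps": [
    {"travel":[0,0,-0.5],"angular":[0,0,0]},
    {"travel":[0,0,-0.9],"angular":[0,0,0]},
    {"travel":[0,0,-0.9],"angular":[0,0,0]},
    {"travel":[0,0,-0.9],"angular":[0,0,0]},
    {"travel":[0,0,-0.9],"angular":[0,0,0]},
    {"travel":[0,0,-0.9],"angular":[0,0,0]},
    {"travel":[0,0,-0.7],"angular":[0,0,0]}
  ]
}}

```text
clock: 8.1
position: [545.5, -251.0, 335.8]
orientation: [0.655, 0.755, 0.0, 0.001]
contact_force: [-0.2, -0.8, -2.6]
opening: 0.208
gripper_force: 97.8
```

Emit:
{"fn": "carry_out", "kwargs": {
  "steps": [
    {"travel":[0.6,0.12,0],"angular":[0,0,0]},
    {"travel":[0.9,0.19,0],"angular":[0,0,0]},
    {"travel":[0.9,0.19,0],"angular":[0,0,0]},
    {"travel":[0.9,0.19,0],"angular":[0,0,0]},
    {"travel":[0.9,0.19,0],"angular":[0,0,0]},
    {"travel":[0.9,0.19,0],"angular":[0,0,0]},
    {"travel":[0.9,0.19,0],"angular":[0,0,0]},
    {"travel":[0.9,0.19,0],"angular":[0,0,0]},
    {"travel":[0.9,0.19,0],"angular":[0,0,0]},
    {"travel":[0.9,0.19,0],"angular":[0,0,0]},
    {"travel":[0.9,0.19,0],"angular":[0,0,0]},
    {"travel":[0.9,0.19,0],"angular":[0,0,0]},
    {"travel":[0.9,0.19,0],"angular":[0,0,0]},
    {"travel":[0.4,0.1,0],"angular":[0,0,0]}
  ]
}}

```text
clock: 9.27
position: [565.1, 52.9, 333.1]
orientation: [0.654, 0.756, 0.0, -0.001]
contact_force: [-0.1, -0.2, -3.1]
opening: 0.206
gripper_force: 97.8
```

Emit:
{"fn": "carry_out", "kwargs": {
  "steps": [
    {"travel":[0,0,0],"angular":[-0.102,-0.041,0]},
    {"travel":[0,0,0],"angular":[-0.102,-0.041,0]},
    {"travel":[0,0,0],"angular":[-0.102,-0.041,0]},
    {"travel":[0,0,0],"angular":[-0.102,-0.041,0]},
    {"travel":[0,0,0],"angular":[-0.102,-0.041,0]},
    {"travel":[0,0,0],"angular":[-0.102,-0.041,0]},
    {"travel":[0,0,0],"angular":[-0.102,-0.041,0]},
    {"travel":[0,0,0],"angular":[-0.102,-0.041,0]},
    {"travel":[0,0,0],"angular":[0,0,0]},
    {"travel":[0,0,0],"angular":[0,0,0]}
  ]
}}

```text
clock: 10.1
position: [564.8, 50.1, 333.1]
orientation: [0.617, 0.711, 0.154, 0.3]
contact_force: [0.1, -0.0, -0.8]
opening: 0.207
gripper_force: 98.5
```

```bash
python3 - <<'E'
from h import *
np.set_printoptions(precision=1,suppress=True)
s=ctrl.sense();print(s['clock'],s['position'],s['opening'],s['qpos'],np.round(R.from_quat(s['orientation']).as_matrix(),3))
b=cv2.cvtColor(ctrl.read_camera('wrist'),cv2.COLOR_RGB2BGR); cv2.imwrite('pics/stage.png',b)
for q in('lens','camera_head','camera_stand','punch_middle'):
    for r in ctrl.spot_point('wrist',q)[:2]: print(q,r['confidence'],np.array(r['point']))
print('lens at z137 / head z100 guess px',proj('wrist',[[725,10,137],[755,-4,100]]))
E
```

```text
10.1 [564.8  50.1 333.1] 0.20681366404243673 [-0.1  0.   1.7 -0.2  0.7 -0.1] [[-0.1  0.8  0.6]
 [ 1.   0.2 -0.2]
 [-0.2  0.6 -0.8]]
lens 0.93 [170.8 281.7]
lens 0.62 [90.7 24.4]
camera_head 0.75 [163.7 281.3]
camera_head 0.48 [171.7 282.1]
camera_stand 0.91 [142.5 247.4]
camera_stand 0.64 [346.3 101.5]
punch_middle 0.95 [218.6 279.4]
lens at z137 / head z100 guess px [[171.7 281.3]
 [169.  280.4]]
```

View pics/stage.png

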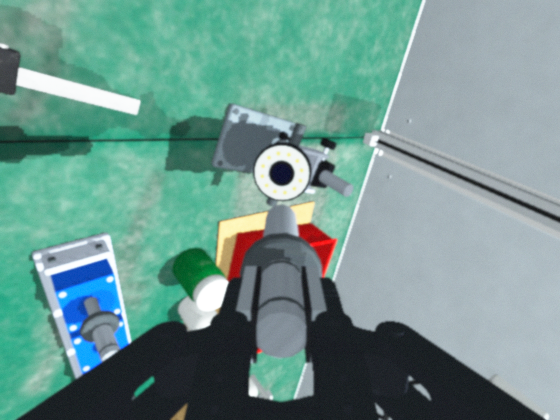

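The wrist view has the ring light almost face-on, with the lens at (171, 282). The punch is firmly held at columns 258–305. The stand's base corners are at (103, 230), (165, 213) and (122, 303). Next I'll fit the lens position and the axis.

```bash
cat > fit.py <<'E'
from h import *
from scipy.optimize import least_squares
np.set_printoptions(precision=2,suppress=True)
C=cal('wrist'); obs=[]
# white ring contours in wrist and top
def ring(f,c,r,n,CC):
    b=cv2.imread(f);k=6;y0,x0=int(c[0]-r),int(c[1]-r);g=cv2.resize(b[y0:y0+2*r,x0:x0+2*r],None,fx=k,fy=k,interpolation=cv2.INTER_CUBIC)
    h=cv2.cvtColor(g,cv2.COLOR_BGR2HSV);m=((h[...,2]>150)&(h[...,1]<70)).astype(np.uint8);m=cv2.morphologyEx(m,cv2.MORPH_CLOSE,np.ones((5,5)))
    cs=[q for q in cv2.findContours(m,cv2.RETR_CCOMP,cv2.CHAIN_APPROX_NONE)[0] if len(q)>60]
    cs.sort(key=cv2.contourArea)
    for q in cs[-2:]:
        e=cv2.fitEllipse(q); print(n,'centre',(e[0][1]+.5)/k-.5+y0,(e[0][0]+.5)/k-.5+x0,'axes',np.array(e[1])/k,'ang',e[2])
    q=cv2.convexHull(cs[-1])[:,0,:]; e=cv2.fitEllipse(cs[-1])
    t=np.linspace(0,2*np.pi,24,endpoint=False);a=np.radians(e[2])
    P=np.c_[e[0][0]+e[1][0]/2*np.cos(t)*np.cos(a)-e[1][1]/2*np.sin(t)*np.sin(a), e[0][1]+e[1][0]/2*np.cos(t)*np.sin(a)+e[1][1]/2*np.sin(t)*np.cos(a)]
    P=(P+.5)/k-.5+[x0,y0]; return n,CC,P
obs=[ring('pics/stage.png',(171,282),32,'wrist',C),ring('pics/lift_top.png',(164,238.5),14,'top',cal('top'))]
def model(p):
    x,y,az,el,r=p; d=np.array([-np.cos(az)*np.cos(el),-np.sin(az)*np.cos(el),np.sin(el)]); L=np.array([x,y,100+50*np.sin(el)])
    u=np.cross(d,[0,0,1]);u/=np.linalg.norm(u);v=np.cross(d,u);t=np.linspace(0,2*np.pi,90,endpoint=False)
    return L,d,L+r*(np.outer(np.cos(t),u)+np.outer(np.sin(t),v))
def res(p):
    L,d,X=model(p);o=[]
    for n,CC,P in obs:
        Q=proj(n,X,CC)[:,::-1]; e=cv2.fitEllipse(Q.astype(np.float32)); c=np.array(e[0]);a=np.radians(e[2]);M=np.array([[np.cos(a),np.sin(a)],[-np.sin(a),np.cos(a)]])
        w=(P-c)@M.T/(np.array(e[1])/2); o.append((np.linalg.norm(w,axis=1)-1)*np.mean(e[1])/2)
    return np.concatenate(o)
if __name__=='__main__':
    for el0 in(45,52,60):
        s=least_squares(res,[725,10,-.24,np.radians(el0),33],x_scale=[1,1,.1,.1,1]);L,d,_=model(s.x)
        print('L',L,'d',d,'az,el',np.degrees(s.x[2:4]),'r',s.x[4],'rms',np.sqrt(np.mean(s.fun**2)))
    print('tri',tri(ray('wrist',(171,282)),ray('top',(163.2,238.4)),ray('scene',(179,271))))
    B=[atz('wrist',q,12) for q in((103,230),(165,213),(122,303))];print('base',B,np.linalg.norm(B[0]-B[1]),np.linalg.norm(B[0]-B[2]))
E
python3 fit.py
```

```text
wrist centre 172.8305460611979 281.20580291748047 axes [25.09 25.51] ang 131.03094482421875
wrist centre 176.14791361490884 281.325922648112 axes [58.63 65.74] ang 87.2596664428711
top centre 164.8961296081543 238.43298721313477 axes [ 9.55 10.98] ang 126.18785095214844
top centre 165.37932840983072 237.8278783162435 axes [18.89 21.28] ang 57.556358337402344
L [723.82   6.27 135.46] d [-0.68  0.2   0.71] az,el [-16.45  45.18] r 35.30880961174479 rms 2.3678246943915293
L [723.75   9.85 139.4 ] d [-0.6   0.13  0.79] az,el [-11.92  52.  ] r 33.64361386425644 rms 2.7989626977445607
L [721.29  10.4  141.43] d [-0.55  0.12  0.83] az,el [-12.71  55.95] r 35.548206704797344 rms 2.51576535671338
tri (array([726.51,   9.69, 133.44]), [1.9, 0.5, 2.0])
base [array([723.07,  54.45,  12.  ]), array([708.63, -31.36,  12.  ]), array([857.54,  31.61,  12.  ])] 87.01725780530097 136.39344765807786
```

```bash
cat > fit2.py <<'E'
from fit import *
import fit
def edges(f,c,k,n,CC,r0,r1,sgn):
    "radial sub-pixel edges: strongest gradient of grey between r0 and r1 (sgn -1: bright to dark outwards)"
    g=cv2.GaussianBlur(cv2.cvtColor(cv2.imread(f),cv2.COLOR_BGR2GRAY).astype(np.float32),(0,0),.7);P=[]
    for t in np.linspace(0,2*np.pi,48,endpoint=False):
        r=np.arange(r0,r1,.1);x=(c[1]+r*np.cos(t)).astype(np.float32);y=(c[0]+r*np.sin(t)).astype(np.float32)
        v=cv2.remap(g,x[None],y[None],cv2.INTER_CUBIC)[0];i=np.argmax(sgn*np.gradient(v));P.append([x[i],y[i]])
    P=np.array(P,np.float32)
    for _ in range(3):
        e=cv2.fitEllipse(P);a=np.radians(e[2]);M=np.array([[np.cos(a),np.sin(a)],[-np.sin(a),np.cos(a)]])
        q=np.abs(np.linalg.norm((P-e[0])@M.T/(np.array(e[1])/2),axis=1)-1)*np.mean(e[1])/2;P=P[q<max(.6,2*np.median(q))]
    print(n,len(P),'centre rc',e[0][1],e[0][0],'axes',e[1],e[1][0]/e[1][1],e[2]); return n,CC,P.astype(float)
T=cal('top')
W=('pics/stage.png',(172,281.5));U=('pics/lift_top.png',(165,238.2))
I=[edges(*W,1,'wrist',C,9,18,1),edges(*U,1,'top',T,3,7,1)]
O=[edges(*W,1,'wrist',C,20,32,-1),edges(*U,1,'top',T,7.5,12.5,-1)]
for name,o in(('inner',I),('outer',O)):
    fit.obs=o
    for el0 in(46,57):
        s=least_squares(res,[725,10,-.17,np.radians(el0),13 if o is I else 31],x_scale=[1,1,.1,.1,1],diff_step=1e-4,loss='soft_l1');L,d,_=model(s.x)
        print(name,'L',L,'d',d,'az,el',np.degrees(s.x[2:4]),'r',s.x[4],'rms',np.sqrt(np.mean(s.fun**2)))
    for el in(44,46,48,50,52,54,56,58):
        s=least_squares(lambda p:res([p[0],p[1],np.radians(-9.6),np.radians(el),p[2]]),[725,10,13 if o is I else 31],diff_step=1e-4,loss='soft_l1');print(el,s.x,s.cost)
E
python3 fit2.py 2>&1 | grep -v '^\(wrist\|top\) centre [0-9.]* [0-9.]* axes \['
```

```text
wrist 46 centre rc 172.78733825683594 281.28753662109375 axes (24.53624153137207, 24.86993408203125) 0.9865824915515046 126.5191421508789
top 47 centre rc 164.77166748046875 238.40725708007812 axes (8.496156692504883, 9.651906967163086) 0.8802567949949994 112.32437133789062
wrist 48 centre rc 171.93426513671875 281.5224304199219 axes (53.80774688720703, 54.766780853271484) 0.9824887650666587 121.66950225830078
top 34 centre rc 164.54295349121094 238.54818725585938 axes (18.64899253845215, 20.466854095458984) 0.9111802161422469 123.4417495727539
inner L [721.88  10.13 140.66] d [-0.55  0.18  0.81] az,el [-18.29  54.41] r 13.95580428724589 rms 0.5467830476308007
inner L [721.89  10.13 140.64] d [-0.55  0.18  0.81] az,el [-18.38  54.37] r 13.955559224485071 rms 0.5468714011933051
44 [726.14   7.84  14.35] 34.679240812318156
46 [725.23   8.33  14.27] 26.920476143682816
48 [724.35   8.77  14.2 ] 20.70831768134863
50 [723.51   9.23  14.14] 16.17314880780036
52 [722.74   9.62  14.1 ] 13.379109292726685
54 [721.99  10.04  14.06] 12.282465853050454
56 [721.28  10.42  14.04] 12.726489385762774
58 [720.59  10.8   14.04] 14.450816455847011
outer L [724.34   9.47 138.04] d [-0.62  0.19  0.76] az,el [-17.38  49.53] r 30.731105224310507 rms 0.5826623721983055
outer L [724.45   9.42 137.91] d [-0.62  0.2   0.76] az,el [-17.62  49.3 ] r 30.732889504183934 rms 0.5833511919935447
44 [726.7    7.97  31.27] 17.58925410026527
46 [725.78   8.48  31.13] 15.014051630245575
48 [724.89   8.97  31.03] 13.449944372361696
50 [724.02   9.44  30.95] 12.85646503936152
52 [723.2    9.88  30.89] 13.172409163938122
54 [722.41  10.31  30.86] 14.32755450738237
56 [721.66  10.71  30.85] 16.249697368155665
58 [720.94  11.09  30.87] 18.870564908947138
```

```bash
python3 - <<'E'
from h import *
np.set_printoptions(precision=3,suppress=True)
s=ctrl.sense();M=R.from_quat(s['orientation']).as_matrix()
print('tip pred px',proj('wrist',[s['position']+97*M[:,2]]),proj('wrist',[s['position']+97*M[:,2]-11*M[:,0]]))
L=np.array([723.5,9.6,138.9]);e,a=np.radians(51),np.radians(-14);d=np.array([-np.cos(a)*np.cos(e),-np.sin(a)*np.cos(e),np.sin(e)])
p=L+d*(62+97);print(d,p);Rt=align(d);print(goto(p,Rt,1))
E
```

```text
tip pred px [[215.808 280.778]] [[230.321 280.774]]
[-0.611  0.152  0.777] [626.41   33.807 262.466]
delta [ 60.2 -15.8 -71.5] tool [-1.9  2.  94.8] turn units [0.012 0.002 0.   ] clock 10.35
(array([-0.074,  0.08 ,  3.791]), array([0.012, 0.002, 0.   ]))
```

Emit:
{"fn": "carry_out", "kwargs": {
  "steps": [
    {"travel":[-0.074,0.08,0.1],"angular":[0.012,0.002,0]},
    {"travel":[0,0,0.3],"angular":[0,0,0]},
    {"travel":[0,0,0.3],"angular":[0,0,0]},
    {"travel":[0,0,0.3],"angular":[0,0,0]},
    {"travel":[0,0,0.3],"angular":[0,0,0]},
    {"travel":[0,0,0.3],"angular":[0,0,0]},
    {"travel":[0,0,0.3],"angular":[0,0,0]},
    {"travel":[0,0,0.3],"angular":[0,0,0]},
    {"travel":[0,0,0.3],"angular":[0,0,0]},
    {"travel":[0,0,0.3],"angular":[0,0,0]},
    {"travel":[0,0,0.3],"angular":[0,0,0]},
    {"travel":[0,0,0.3],"angular":[0,0,0]},
    {"travel":[0,0,0.3],"angular":[0,0,0]},
    {"travel":[0,0,0.1],"angular":[0,0,0]},
    {"travel":[0,0,0],"angular":[0,0,0]},
    {"travel":[0,0,0],"angular":[0,0,0]},
    {"travel":[0,0,0],"angular":[0,0,0]},
    {"travel":[0,0,0],"angular":[0,0,0]}
  ]
}}

```text
clock: 11.85
position: [625.4, 34.0, 262.1]
orientation: [0.618, 0.712, 0.152, 0.298]
contact_force: [-0.2, 1.4, -2.1]
opening: 0.206
gripper_force: 98.5
```

```bash
python3 - <<'E'
from h import *
np.set_printoptions(precision=2,suppress=True)
s=ctrl.sense();M=R.from_quat(s['orientation']).as_matrix();print(s['clock'],s['position'],s['opening'],s['contact_force'],M[:,2])
tip=s['position']+97*M[:,2];L=np.array([723.5,9.6,138.9])
b=[]
for n in('wrist','scene','top'):
    i=cv2.cvtColor(ctrl.read_camera(n),cv2.COLOR_RGB2BGR)
    if n!='top':
        for q in('lens','punch_middle'):
            for r in ctrl.spot_point(n,q)[:1]: print(n,q,r['confidence'],np.array(r['point']))
    print(n,'pred lens,tip',proj(n,[L,tip]).tolist()); b.append(i)
cv2.imwrite('pics/fin.png',np.hstack([b[0][60:300,150:410],cv2.resize(b[1][140:220,225:315],(270,240),interpolation=3),cv2.resize(b[2][130:210,205:295],(270,240),interpolation=3)]))
E
```

```text
11.85 [625.44  34.05 262.12] 0.20580241668296792 [-0.24  1.4  -2.08] [ 0.61 -0.15 -0.78]
wrist lens 0.7 [192.5 280.3]
wrist punch_middle 0.9 [219.6 277.8]
wrist pred lens,tip [[193.53368751191672, 281.6853666493192], [215.91819282774716, 280.96555820841286]]
scene lens 0.72 [178.2 269.7]
scene punch_middle 0.72 [168.4 259.3]
scene pred lens,tip [[177.44710436030874, 270.78226679818465], [166.7783886682121, 260.16568374623995]]
top pred lens,tip [[163.7172558896387, 238.0594382989479], [172.05778133785546, 232.58339714199437]]
```

View pics/fin.png

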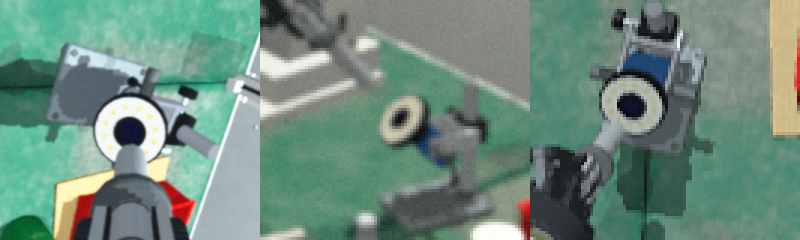

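```bash
python3 - <<'E'
from h import *
np.set_printoptions(precision=2,suppress=True)
i=cv2.cvtColor(ctrl.read_camera('top'),cv2.COLOR_RGB2BGR);k=8;y0,x0=135,205
big=cv2.resize(i[y0:y0+72,x0:x0+72],None,fx=k,fy=k,interpolation=3)
def draw(L,d,col):
    u=np.cross(d,[0,0,1]);u/=np.linalg.norm(u);v=np.cross(u,d)  # v: up-ish side
    t=np.linspace(0,2*np.pi,60);sh=[[L-50*d,L+62*d]]
    sh.append([L+34*(np.cos(q)*u+np.sin(q)*v) for q in t])
    for w in(17,-17): sh.append([L-15*d+w*u+22*v,L-73*d+w*u+22*v])
    for P in sh: cv2.polylines(big,[((proj('top',P)[:,::-1]-[x0,y0]+.5)*k).astype(np.int32)],False,col,1)
for az,el,L,c in((-14,51,[723.5,9.6,138.9],(0,0,255)),(-9.6,46,[725.3,8.4,136],(0,255,255))):
    e,a=np.radians(el),np.radians(az);draw(np.array(L),np.array([-np.cos(a)*np.cos(e),-np.sin(a)*np.cos(e),np.sin(e)]),c)
cv2.imwrite('pics/ov.png',big)
E
```

```text
(no output)
```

View pics/ov.png

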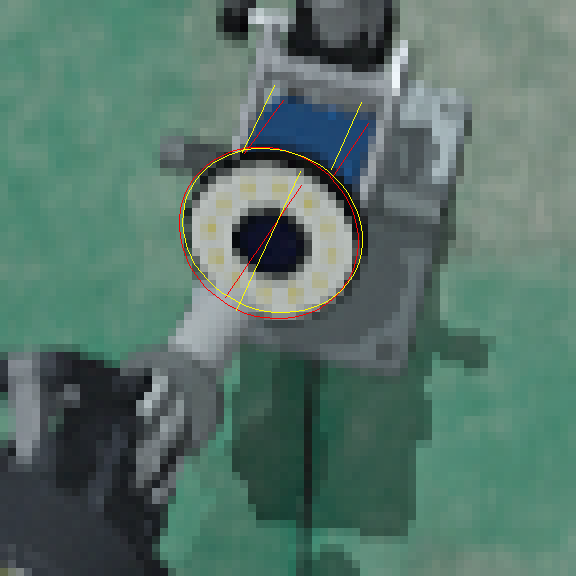

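```bash
python3 - <<'E'
from h import *
T=cal('top');k=8
w=lambda x,y,z:atz('top',((y+.5)/k-.5+135,(x+.5)/k-.5+205),z,T)
for nm,a,b,z in(('base right',(468,100),(405,370),12),('base bottom',(405,370),(245,340),12),('yokeL',(262,30),(240,150),125),('yokeR',(405,45),(375,190),125)):
    v=w(*a,z)-w(*b,z);print(nm,w(*a,z).round(1),w(*b,z).round(1),np.degrees(np.arctan2(v[1],v[0])).round(1),np.linalg.norm(v).round(1))
E
sed -i 's/^W=.*/&/' fit2.py; python3 - <<'E'
import sys;sys.argv=['x']
sys.path.insert(0,'.')
E
```

```text
base right [817.7 -55.9  12. ] [704.9 -35.2  12. ] -10.4 114.7
base bottom [704.9 -35.2  12. ] [715.3  29.1  12. ] -99.2 65.1
yokeL [806.8  17.1 125. ] [759.5  23.  125. ] -7.1 47.7
yokeR [802.4 -37.  125. ] [745.3 -28.2 125. ] -8.8 57.7
```

```bash
python3 - <<'E'
from h import *
np.set_printoptions(precision=3,suppress=True)
L=np.array([723.3,9.8,139.1]);e,a=np.radians(51.5),np.radians(-10.5);d=np.array([-np.cos(a)*np.cos(e),-np.sin(a)*np.cos(e),np.sin(e)])
Rt=align(d);p=L+d*62-Rt.apply([-1.5,-1.,97]);print(goto(p,Rt,1))
E
```

```text
delta [ 1.2 -4.5  2.1] tool [-5.   1.3 -0.2] turn units [-0.006  0.049 -0.   ] clock 12.25
(array([-0.198,  0.053, -0.009]), array([-0.006,  0.049, -0.   ]))
```

Emit:
{"fn": "carry_out", "kwargs": {
  "steps": [
    {"travel":[-0.1,0.025,0],"angular":[-0.003,0.025,0]},
    {"travel":[-0.1,0.025,0],"angular":[-0.003,0.025,0]},
    {"travel":[0,0,0],"angular":[0,0,0]},
    {"travel":[0,0,0],"angular":[0,0,0]},
    {"travel":[0,0,0],"angular":[0,0,0]},
    {"travel":[0,0,0],"angular":[0,0,0]},
    {"travel":[0,0,0],"angular":[0,0,0]},
    {"travel":[0,0,0],"angular":[0,0,0]}
  ]
}}

```text
clock: 12.92
position: [626.7, 29.6, 263.5]
orientation: [0.614, 0.717, 0.165, 0.285]
contact_force: [-0.1, 0.3, -2.2]
opening: 0.207
gripper_force: 98.5
```

```bash
python3 - <<'E'
from h import *
s=ctrl.sense();M=R.from_quat(s['orientation']).as_matrix();z=M[:,2]
e,a=np.radians(51.5),np.radians(-10.5);d=np.array([-np.cos(a)*np.cos(e),-np.sin(a)*np.cos(e),np.sin(e)])
v=s['position']+M@[-1.5,-1,97]-[723.3,9.8,139.1];al=v@d
ang=np.degrees(np.arccos(-z@d));off=np.linalg.norm(v-al*d);print(al,off,ang,s['gripper_force'],np.abs(s['joint_vel']).max())
if ang<4 and off<4 and 55<al<68: print(ctrl.job_done())
E
```

```text
61.685194540384586 0.2430346817948066 0.03200082175170062 98.48058030565284 0.0034788070606756715
the job is handed in; nothing more can be done
None
```

The job is handed in, with no verdict returned yet: the arm is holding the 22 mm punch still in front of the inspection camera, end face about 62 mm from the lens and on the fitted line of sight. I estimate that line is good to a few degrees and millimetres.

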